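# Release the chest's hidden drawer catch and add the harmonica to the lot

### The arm

A 7-joint arm with a two-finger parallel gripper is mounted at the origin on the work surface. World frame = base frame: x ahead of the robot, y to its left, z up, the work surface at z = 0. Lengths are in m, angles in rad, forces in N, time in s.
With the tool pointing down it reaches from about 0.4 to 0.85 m from the base axis. Payload 10.4 kg.
Tool frame: the origin (TCP) lies midway between the tips of the shut fingers; the grasp point (between the pads) lies 19 mm behind it (r.grasp_offset is the distance from the TCP to the grasp point, in m); x points along the fingers, y is the direction in which the jaws open and shut, and the axes are right-handed (so a half turn about x gives the same grasp; the last joint's range is limited). The gripper opens to 87 mm and grips with 3 to 60 N. Pads are 19 mm wide; open, the fingers measure 117 mm over their backs; the gripper's body (75 mm by 190 mm) begins 51 mm behind the grasp point.
Start: joints at [-1.295, 0.332, -0.065, 1.46, 0.022, 1.35, -0.088], TCP at [0.184, 0.597, 0.223] pointing down, gripper open.
Joint ranges: [-2.6, 2.6], [-0.5, 2.12], [-1.47, 1.34], [0.16, 2.42], [-1.27, 4.41], [0.06, 2.06], [-2.6, 2.6]. Speed limits (rad/s): [2.22, 2.22, 2.79, 2.79, 3.14, 3.14, 3.14].

### API

Orientations are given as a unit quaternion [x, y, z, w].
In Python, from bench import r, vision, close_job gives the robot as it stands. The module is installed in compiled form; this text tells all that it offers.
- The arm moves only by the shell command python3 -m pendant 'ROWS' [OPENING] [FORCE]. ROWS is text: rows parted by semicolons, each of 6 numbers parted by spaces: the shift along the tool's x, y, z in units of 0.25 m (1.0 is 0.25 m), then the turn, a rotation vector about the tool's x, y, z in units of 1.5 rad (1.0 is 1.5 rad). A call has 1 to 8 rows; each row is the pose to reach, as a shift and turn from the pose commanded when the call began, along the tool's axes at that moment; what a row does not reach only later rows make up. A row lasts 1/10 s, in which the tool goes at most 50 mm and 8.59 degrees, less where a joint would pass 70% of its speed; a pose out of reach is approached as far as the arm can. A call with a number of a shift or a turn outside -1 to 1 is refused whole. A call with a gripper value outside its range is refused whole. OPENING is the gripper command: -1 is shut, 1 is fully open, values between are in proportion, set as the call begins (- or left out, the last holds). The fingers move at their own pace and stop on an object; FORCE is the grip in N (left out, the last holds). Time passes only in rows, so rows that repeat a pose let the fingers close. It gives the time, the measured TCP pose, the force and the opening at its end, in the units of the state.
- r.read_state(): the state, without advancing time (a new reading comes with each control period).
- vision.camera(name): name is "scene" or "side" or "wrist"; returns (picture, depth): 400x640x3 uint8, blue, green, red; 400x640 float32, m along the optical axis (not along the pixel's ray), 0 where there is no reading.
- vision.get_calibration(name): a dict with "camera_matrix" (3x3 intrinsics, pixels), "rvec" (rotation vector, rad) and "tvec" (3), from world to camera coordinates, as OpenCV has them. Camera axes: x right, y down, z forward; pixel columns grow to the right and rows downward; lengths in m; the calibration is good to about 2 mm. The wrist camera is an equidistant fisheye: a pixel r from the principal point sees the ray r / f radians off the axis. A picture is of the moment at which its call begins: read the wrist's pose just before it. get_calibration takes no time and is no camera call; for the wrist camera it gives the pose at the moment of the call.
- close_job(): hands the job in, once; it reports no verdict.
The state is a dict: "time": time; "joint_positions": joint angles; "joint_vel": joint speeds; "joint_torque": joint torques, N m; "ee_pos": TCP position; "eef_rot": TCP orientation; "ft_force": force on the tool from outside, world axes, zero at the start; "torque": the same for the moment, N m; "width": finger opening in m.
Only numpy, scipy, OpenCV 4.12 (cv2) and the standard library are available. Lean on these libraries where they do the work, as an engineer would, in place of code of your own. Each camera call takes 0.05 s, during which the arm holds its last target. There are 200 camera calls.

### The job

The drawer of the carved chest is locked: take the dowel from its stand, push the spring catch down through the brass-ringed hole in the chest's top so that the drawer springs out, and stand the dowel back in its stand. Pull the drawer wide open, take out the harmonica and set it down (do not drop it) on the floor of the cardboard lot carton. Leave the other donated things where they are.

Things in the scene. Friction and masses are not known exactly. Their poses are not given: they have to be found in the camera images.
- chest: carved brown wooden keepsake chest, fixed to the bench, 250 mm long (its x) x 184 mm wide (its y) x 85 mm high. Origin at the centre of its underside, z up. Its one drawer is in the end facing its -x and slides out towards its -x; that end face lies 125 mm from the origin. The drawer has no handle and is held shut by a spring catch at the back of the chest.
- hole (a point): centre of the mouth of the release hole: a vertical round hole of 26 mm diameter through the chest's 12 mm thick top panel, with a brass ring round it, on the chest's long axis 85 mm behind its origin. The red round top (32 mm across) of the spring catch lies 30 mm below the mouth.
- catch (a joint): travel of the spring catch straight down, m: 0 at rest, 0.016 fully down. It lets the drawer go at about 0.010 to 0.011. The spring needs about 3 N to start and 9 N fully down (plus a little friction), and it comes up again when let go.
- drawer (a joint): how far the drawer is out, m: 0 shut, 0.13 fully open (stop). When the catch lets go, a spring ejector pushes it out to about 0.06 within a second and it stays there; from there it slides by hand with about 2 to 4 N and stays where it is left. It does not catch again if pushed back in without pressing the catch.
- drawer_front (a point): middle of the upper edge of the drawer's front panel, 71 mm above the bench; it moves with the drawer. The panel is upright, 12 mm thick (along the chest's x; this point is mid-thickness), 168 mm wide, and can be pinched from above once the drawer is out. Inside the drawer: 144 mm long behind the panel, 152 mm wide, side and rear walls up to 60 mm above the bench, blue cloth-lined floor 18 mm above the bench.
- harmonica: harmonica lying flat in the drawer, steel covers and dark comb with black holes: 28 mm (its x) x 100 mm (its y) x 26 mm high, about 0.11 kg. Origin at the centre of its underside. It lies roughly across the drawer, about 55 to 70 mm behind the inner face of the front panel, out of sight until the drawer is open, and may slide a few mm when the drawer springs out.
- dowel: round wooden dowel, 16 mm diameter, 160 mm long, its upper part painted red, standing upright in its stand with its lower end tapered (to 8 mm diameter over the last 10 mm). Origin at the centre of its lower end, z along it towards the red end.
- dowel_tip (a point): the lower, tapered end of the dowel (same point as the dowel's origin)
- stand: dowel stand: plywood block 80 x 80 x 60 mm on a black 90 x 90 x 6 mm foot, fixed to the bench. Origin at the centre of its underside. In its top a vertical round hole, 19 mm diameter with a 3 mm chamfer, 50 mm deep.
- stand_hole (a point): centre of the mouth of the stand's hole, 60 mm above the bench
- carton: open cardboard lot carton, fixed: 320 mm (its x) x 240 mm (its y) x 65 mm high, walls 6 mm. Origin at the centre of its underside. The cassette lies near its -x end and the trinket box near the corner at its +x, +y; the floor between is free.
- carton_in (a point): centre of the carton's inner floor, 5 mm above the bench
- crock: bystander, to be left alone: brown glazed stoneware crock, open pot, 90 mm across at the rim, 85 mm high. Origin at the centre of its underside.
- trinket_box: bystander, to be left alone: small carved brown wooden box, 69 mm square, 62 mm high, standing in the carton near one corner. Origin at the centre of its underside.
- cassette: bystander, to be left alone: black cassette case 70 x 109 x 17 mm with a white label, lying in the carton. Origin at the centre of its underside.
- brush: bystander, to be left alone: black round brush 300 mm long, lying on the far side. Origin at the centre of its underside (middle of its length).
- board: bystander, to be left alone: pale wooden cutting board 150 x 200 x 18 mm. Origin at the centre of its underside.
Mind the look-alikes: they are no part of the job. What is meant by the dowel is not green or turquoise, and is the smaller of those in its own colour.

How it is judged:
On the way, in this order (a step that is already met when the one before it is completed fails the run):
1. the dowel is lifted clear of its stand (z of dowel_tip in the frame of stand_hole above 0.005 m), for 0.1 s.
2. the catch is pressed down with the dowel through the hole and the drawer springs out (value of joint drawer above 0.012 m and value of joint catch above 0.004 m and horizontal distance between dowel_tip and hole below 0.012 m and z of dowel_tip in the frame of hole below -0.025 m), for 0.02 s.
3. the drawer is pulled wide open (at least 100 mm) (value of joint drawer above 0.1 m), for 0.1 s.
4. the harmonica is lifted out of the drawer (height (world z) of harmonica above 0.055 m), for 0.1 s.
5. the harmonica lies on the carton's floor (x of harmonica in the frame of carton_in between -0.15 and 0.15 m and y of harmonica in the frame of carton_in between -0.11 and 0.11 m and z of harmonica in the frame of carton_in below 0.03 m), for 0.2 s.
At the end, for the whole second after the job is handed in: The harmonica lies at rest inside the carton, its origin within 150 mm (x) and 110 mm (y) of the carton's centre and less than 30 mm above its floor; the dowel is at rest upright (within 0.15 rad) in its stand, its tip within 8 mm of the hole's axis and more than 35 mm below the hole's mouth (all of step 5 and linear speed of each of harmonica, dowel below 0.03 m/s and horizontal distance between dowel_tip and stand_hole below 0.008 m and z of dowel_tip in the frame of stand_hole below -0.035 m and angle between dowel's own z axis and vertical below 0.15 rad); the robot touches nothing.
It fails at once if one of the other things (crock, trinket box, cassette, brush, board) is shifted by more than 30 mm (distance of any of crock, trinket_box, cassette, brush, board from where it was at the start of the episode above 0.03 m).
It fails at once if the harmonica is let go more than 60 mm above the carton's floor (x of harmonica in the frame of carton_in between -0.15 and 0.15 m and y of harmonica in the frame of carton_in between -0.11 and 0.11 m and z of harmonica in the frame of carton_in above 0.06 m and contact force between the fingers and harmonica below 0.02 N).
It also fails if it takes over 67 s, if anything falls off the work surface, if the arm or the gripper's body presses on something with over 40 N, if the wrist force passes 120 N, or if a joint passes its speed limit or range.

## Working session

There is one attempt and no reset: what is moved stays moved. The work goes in short steps, Python scripts to look and compute and a shell command to move; the robot and the scene stay as the last step left them, time stands still between calls to the robot, and variables do not carry over. Pictures are saved under pics/ and viewed, about 8 in all and at most 12, crops included, and the job is handed in when it is done.

```bash
mkdir -p pics; cat > h.py <<'E'
import numpy as np,cv2
from scipy.spatial.transform import Rotation as R
from bench import r,vision
def snap(name,fn):
    c=vision.get_calibration(name);p,d=vision.camera(name)
    np.savez('pics/'+fn+'.npz',p=p,d=d,K=c['camera_matrix'],rv=np.ravel(c['rvec']),t=np.ravel(c['tvec']))
    cv2.imwrite('pics/'+fn+'.png',p);return p,d
def load(fn): return np.load('pics/'+fn+'.npz')
def world(fn,u,v,fish=False,z=None):
    s=load(fn);K=s['K'];x=(u-K[0,2])/K[0,0];y=(v-K[1,2])/K[1,1]
    if fish:
        a=np.hypot(x,y);k=np.tan(a)/a if a>0 else 1;x*=k;y*=k
    M=R.from_rotvec(s['rv']).as_matrix();o=-M.T@s['t'];ray=M.T@np.array([x,y,1])
    if z is not None: return o+ray*(z-o[2])/ray[2]
    return o+ray*s['d'][int(round(v)),int(round(u))]
def goal(p,yaw=None):
    # shift in tool units toward world TCP p
    s=r.read_state();T=R.from_quat(s['eef_rot'])
    print('shift',np.round(T.inv().apply(np.array(p)-s['ee_pos'])/.25,3))
def st():
    s=r.read_state();T=R.from_quat(s['eef_rot']).as_matrix()
    print(round(s['time'],2),np.round(s['ee_pos'],4),'F',np.round(s['ft_force'],1),'w',round(s['width'],4));print(np.round(T,3))
E
python3 - <<'E'
from h import *
st();print(r.grasp_offset)
a,_=snap('scene','s0');b,_=snap('side','d0')
cv2.imwrite('pics/both.png',cv2.resize(np.vstack([a,b]),(640,800))[:800]) 
print(load('s0')['K'],[-R.from_rotvec(load(f)['rv']).as_matrix().T@load(f)['t'] for f in('s0','d0')])
E
```

```text
0.0 [0.1839 0.5969 0.2218] F [ 0.4 -0.1  0.2] w 0.0872
[[-0.     0.294  0.956]
 [-0.001  0.956 -0.294]
 [-1.    -0.001  0.   ]]
0.0187
[[495.46320419   0.         320.54963709]
 [  0.         495.46320419 194.40582983]
 [  0.           0.           1.        ]] [array([1.76710146, 0.21718965, 0.87946097]), array([0.24880742, 1.16473908, 0.92530251])]
```

View pics/s0.png

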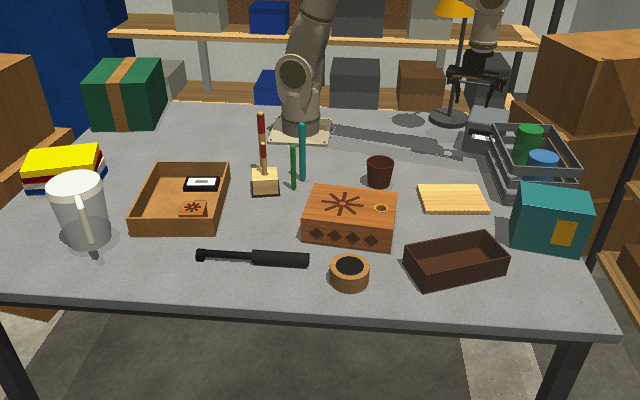

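View pics/d0.png

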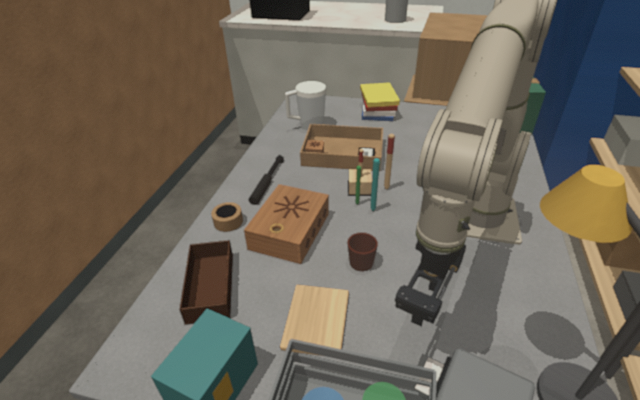

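Candidates for the dowel in the scene picture: red-topped short one in the stand (263,155), taller red-topped one behind it (261,125), green (293,168), turquoise (302,150). I choose the short red one in the plywood stand and check it in a crop.

```bash
python3 - <<'E'
from h import *
a=load('s0')['p'];b=load('d0')['p']
c=cv2.resize(a[105:205,235:315],None,fx=5,fy=5,interpolation=cv2.INTER_CUBIC)
e=cv2.resize(b[125:225,340:400],None,fx=5,fy=5,interpolation=cv2.INTER_CUBIC)
cv2.imwrite('pics/crop1.png',np.hstack([c,e]))
for n,f,u,v in [('holeS','s0',381,208),('holeD','d0',277,228)]: print(n,world(f,u,v,z=.085),world(f,u,v))
for n,u,v in [('c1',315,185),('c2',397,192),('c3',391,222),('c4',302,216)]: print(n,world('s0',u,v,z=.085),world('s0',u,v))
for n,u,v in [('l',247,221),('t',281,187),('r',329,196),('b',300,233)]: print(n,world('d0',u,v,z=.085),world('d0',u,v))
for n,u,v in [('c1',164,162),('c2',230,163),('c3',213,213),('c4',131,210)]: print('carton',n,world('s0',u,v,z=.065))
for n,u,v in [('short',263,145),('short',263,155),('tall',261,120),('g',293,150),('t',302,130)]: print(n,world('s0',u,v))
print('crock',world('s0',380,160),'board',world('s0',453,198),'trinket',world('s0',193,208),'cass',world('s0',201,184))
E
```

```text
holeS [0.62437149 0.29914356 0.085     ] [0.61630195 0.29972229 0.07938981]
holeD [0.61936704 0.30132162 0.085     ] [0.63880079 0.25604028 0.04093091]
c1 [0.52266081 0.10478572 0.085     ] [0.52317216 0.10483191 0.08532645]
c2 [0.53796404 0.34750874 0.085     ] [0.53554023 0.34776572 0.08343336]
c3 [0.68754859 0.32462934 0.085     ] [0.68869695 0.32451505 0.0858451 ]
c4 [0.68260573 0.08390325 0.085     ] [0.68178273 0.08380211 0.0843971 ]
l [0.72070394 0.29154629 0.085     ] [0.76714742 0.20560772 0.00229845]
t [0.67369479 0.10029276 0.085     ] [0.67513027 0.09669654 0.08216105]
r [0.50187735 0.11325413 0.085     ] [5.27413424e-01 7.15383571e-03 2.09112967e-04]
b [0.54514236 0.30699269 0.085     ] [0.54611704 0.30417144 0.08223613]
carton c1 [ 0.39813343 -0.40459135  0.065     ]
carton c2 [ 0.38381941 -0.18789786  0.065     ]
carton c3 [ 0.66434843 -0.16976516  0.065     ]
carton c4 [ 0.67166623 -0.40357138  0.065     ]
short [ 0.43443782 -0.06369426  0.16444956]
short [ 0.43361045 -0.06585522  0.12890344]
tall [ 0.34240345 -0.08446306  0.20450071]
g [0.42741431 0.02773768 0.1480884 ]
t [0.36777355 0.04940721 0.188218  ]
crock [0.31901863 0.3031485  0.06652061] board [0.44803452 0.53259568 0.01523719] trinket [ 0.64768373 -0.23189312  0.06640544] cass [ 0.44986091 -0.27157458  0.02007686]
```

View pics/crop1.png

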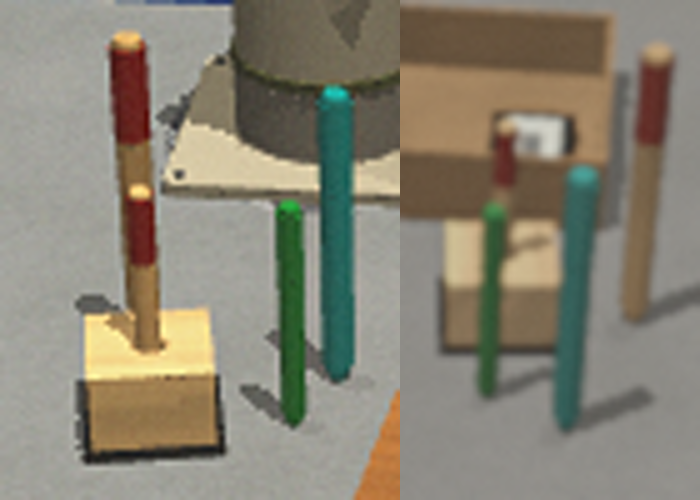

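The crop confirms it: the short red-topped dowel stands in the plywood block (top at scene (263,143.4), side (361.4,150.6)); the taller red one, the green and the turquoise stand free beside it.

```bash
python3 - <<'E'
from h import *
print(world('s0',263,143.4,z=.17),world('d0',361.4,150.6,z=.17))
# stand top corners from crop
for u,v in [(85,312),(207,310),(215,375),(87,380)]: print(world('s0',235+u/5,105+v/5,z=.06))
goal([.434,-.065,.235]); goal([.5,.3,.235])
E
```

```text
[ 0.43447514 -0.06337341  0.17      ] [ 0.42538649 -0.05395551  0.17      ]
[ 0.39661913 -0.1126248   0.06      ]
[ 0.38647351 -0.03407076  0.06      ]
[ 0.46544694 -0.01659042  0.06      ]
[ 0.47885263 -0.09497072  0.06      ]
shift [-0.05  -2.236  1.736]
shift [-0.052 -0.763  1.558]
```

```bash
python3 -m pendant '-0.05 -0.6 1.0 0 0 0;-0.05 -0.6 1.0 0 0 0;-0.05 -0.6 1.0 0 0 0;-0.05 -0.6 1.0 0 0 0;-0.05 -0.6 1.0 0 0 0;-0.05 -0.6 1.0 0 0 0' 0.4 20; python3 -m pendant '0 -0.9 0.6 0 0 0;0 -0.9 0.6 0 0 0;0 -0.9 0.6 0 0 0;0 -0.9 0.6 0 0 0;0 -0.9 0.6 0 0 0;0 -0.9 0.6 0 0 0'
python3 - <<'E'
from h import *
st();goal([.434,-.064,.24])
E
```

```text
time: 0.7
ee_pos: [0.3804, 0.3778, 0.235]
eef_rot: [0.106, 0.699, -0.106, 0.699]
ft_force: [1.2, -0.2, -0.9]
width: 0.0615
time: 1.3
ee_pos: [0.4567, 0.1161, 0.2351]
eef_rot: [0.107, 0.699, -0.107, 0.699]
ft_force: [0.4, 0.2, 0.6]
width: 0.0612
1.3 [0.4567 0.1161 0.2351] F [0.4 0.2 0.6] w 0.0612
[[ 0.     0.3    0.954]
 [-0.     0.954 -0.3  ]
 [-1.    -0.     0.   ]]
shift [-0.019 -0.715  0.129]
```

```bash
python3 -m pendant '-0.02 -0.715 0.13 0 0 0;-0.02 -0.715 0.13 0 0 0;-0.02 -0.715 0.13 0 0 0;-0.02 -0.715 0.13 0 0 0;-0.02 -0.715 0.13 0 0 0;-0.02 -0.715 0.13 0 0 0'
python3 - <<'E'
from h import *
st();snap('wrist','w0');s=load('w0');print(s['K'])
E
```

```text
time: 1.9
ee_pos: [0.4341, -0.0592, 0.2399]
eef_rot: [0.106, 0.699, -0.105, 0.699]
ft_force: [-0.3, 1.0, 0.3]
width: 0.0609
1.9 [ 0.4341 -0.0592  0.2399] F [-0.3  1.   0.3] w 0.0609
[[-0.     0.295  0.955]
 [ 0.001  0.955 -0.295]
 [-1.     0.001 -0.   ]]
[[309.70691629   0.         315.76917885]
 [  0.         309.70691629 201.23547186]
 [  0.           0.           1.        ]]
```

View pics/w0.png

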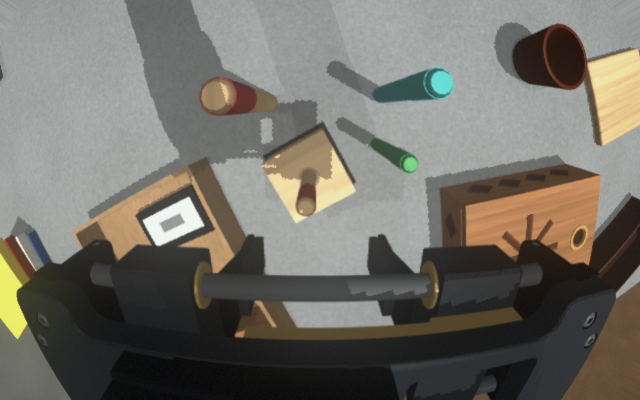

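Wrist view: dowel top at (306,207), chest's brass-ringed hole at (580,238), taller red dowel at (215,95), turquoise (437,83), green (409,163) – all clear of the gripper.

```bash
python3 - <<'E'
from h import *
print('dowel',world('w0',306,207,True,.17),world('w0',306,206,True))
print('hole',world('w0',580,238,True,.085))
for u,v in [(262,156),(324,124),(355,190),(298,222)]: print('stand',world('w0',u,v,True,.06))
st();goal([.434,-.064,.240])
E
```

```text
dowel [ 0.42728365 -0.06520984  0.17      ] [ 0.42628256 -0.06486733  0.17071489]
hole [0.62479585 0.30327987 0.085     ]
stand [ 0.38823815 -0.10828311  0.06      ]
stand [ 0.37512917 -0.03147007  0.06      ]
stand [ 0.45738905 -0.0191723   0.06      ]
stand [ 0.47522541 -0.09390275  0.06      ]
1.95 [ 0.4343 -0.0584  0.2399] F [-0.2  1.3  0.6] w 0.0609
[[-0.     0.294  0.956]
 [ 0.     0.956 -0.294]
 [-1.     0.    -0.   ]]
shift [-0.    -0.022  0.006]
```

```bash
python3 -m pendant '0 -0.02 -0.01 0 0 0;0.1 -0.02 -0.01 0 0 0;0.3 -0.02 -0.01 0 0 0;0.515 -0.02 -0.01 0 0 0;0.515 -0.02 -0.01 0 0 0;0.515 -0.02 -0.01 0 0 0'
python3 - <<'E'
from h import *
st();snap('side','d1');snap('scene','s1')
a=load('s1')['p'];b=load('d1')['p']
c=cv2.resize(a[95:205,205:315],None,fx=4,fy=4,interpolation=cv2.INTER_CUBIC)
e=cv2.resize(b[110:220,310:400],None,fx=4,fy=4,interpolation=cv2.INTER_CUBIC)
cv2.imwrite('pics/crop2.png',np.hstack([c,e]))
E
```

```text
time: 2.55
ee_pos: [0.43, -0.0629, 0.1116]
eef_rot: [0.105, 0.7, -0.105, 0.699]
ft_force: [0.6, 0.4, 0.3]
width: 0.061
2.55 [ 0.43   -0.0629  0.1116] F [0.6 0.4 0.3] w 0.061
[[-0.002  0.294  0.956]
 [-0.001  0.956 -0.294]
 [-1.    -0.001 -0.002]]
```

View pics/crop2.png

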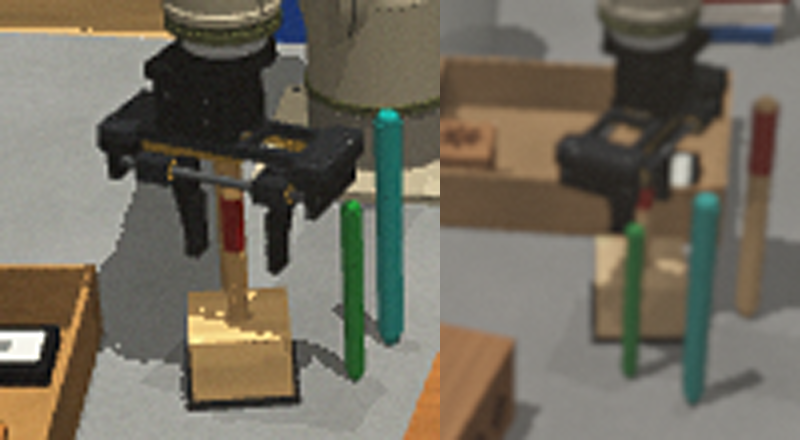

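The dowel (crop ~(232,225)) is between the open fingers; the others are clear. Grip and lift.

```bash
python3 -m pendant '0 0 0 0 0 0;0 0 0 0 0 0;0 0 0 0 0 0;0 0 0 0 0 0;0 0 0 0 0 0' -1 30;  python3 -m pendant '-0.1 0 0 0 0 0;-0.2 0 0 0 0 0;-0.36 0 0 0 0 0;-0.5 0 0 0 0 0;-0.5 0 0 0 0 0'
python3 - <<'E'
from h import *
st();goal([.6225,.300,.2365])
E
```

```text
time: 3.15
ee_pos: [0.4305, -0.0632, 0.1114]
eef_rot: [0.105, 0.699, -0.105, 0.699]
ft_force: [0.4, -0.1, -0.3]
width: 0.0289
time: 3.65
ee_pos: [0.4325, -0.0634, 0.2405]
eef_rot: [0.106, 0.697, -0.105, 0.702]
ft_force: [-0.1, -0.1, -0.6]
width: 0.0146
3.65 [ 0.4325 -0.0634  0.2405] F [-0.1 -0.1 -0.6] w 0.0146
[[ 0.007  0.295  0.956]
 [ 0.001  0.956 -0.295]
 [-1.     0.003  0.006]]
shift [0.023 1.613 0.298]
```

```bash
python3 - <<'E'
from h import *
st();snap('side','d2');snap('scene','s2');st()
a=load('s2')['p'];b=load('d2')['p']
c=cv2.resize(a[75:205,205:315],None,fx=4,fy=4,interpolation=cv2.INTER_CUBIC)
e=cv2.resize(b[90:220,310:400],None,fx=4,fy=4,interpolation=cv2.INTER_CUBIC)
cv2.imwrite('pics/crop3.png',np.hstack([c,e]))
E
```

```text
3.65 [ 0.4325 -0.0634  0.2405] F [-0.1 -0.1 -0.6] w 0.0146
[[ 0.007  0.295  0.956]
 [ 0.001  0.956 -0.295]
 [-1.     0.003  0.006]]
3.75 [ 0.4307 -0.0632  0.2364] F [ 0.3  0.2 -0.7] w 0.015
[[ 0.001  0.294  0.956]
 [ 0.     0.956 -0.294]
 [-1.     0.001  0.001]]
```

View pics/crop3.png

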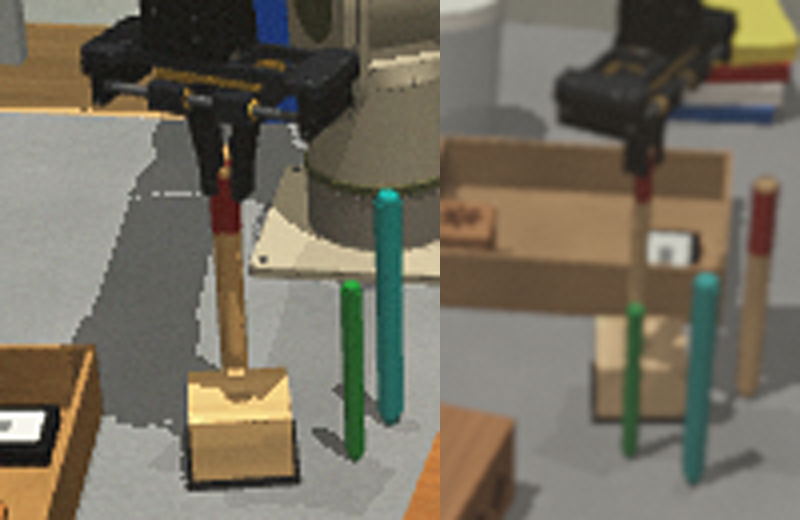

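The dowel is held in the fingers near its upper part (top at scene (261.3,112.5)); its lower end shows at (264,168), at the stand's mouth. I check how high the tip is.

```bash
python3 - <<'E'
from h import *
from scipy.spatial.transform import Rotation as R
for u,v in [(262,125),(262.5,135),(263,145),(263,155),(264,163),(264,166),(264,168)]: print(v,world('s2',u,v))
s=load('s2')
K=s['K']
for z in [.16,.14,.12,.10,.08,.06]:
    q=cv2.projectPoints(np.array([[.430,-.063,z]]),s['rv'],s['t'],K,None)[0].ravel()
    print(z,q)
    row=s['p'][int(round(q[1])),252:276]; hsv=cv2.cvtColor(row[None],cv2.COLOR_BGR2HSV)[0]
    d=s['d'][int(round(q[1])),252:276]; print(252+np.where(np.abs(d-np.median(d[10:14]))<.02)[0])
E
```

```text
125 [ 0.44383099 -0.06093093  0.23643126]
135 [ 0.43851801 -0.06243606  0.2006613 ]
145 [ 0.44330333 -0.06182569  0.16920616]
155 [ 0.44373083 -0.06370708  0.13459971]
163 [ 0.43352397 -0.06431372  0.10029209]
166 [ 0.33987952 -0.08472967  0.03388259]
168 [ 0.39928439 -0.0725801   0.06155641]
0.16 [263.56076423 145.62073746]
[261 262 263 264 265]
0.14 [263.91750736 151.34285745]
[261 262 263 264 265]
0.12 [264.2691606  156.98333616]
[261 262 263 264 265]
0.1 [264.61583211 162.54390847]
[263 264 265]
0.08 [264.95762701 168.02626043]
[252 253 254 255 256 257 259 260 261 262 263 264 265 266 267 268 269 270
 271 272 273 274 275]
0.06 [265.29464747 173.43203099]
[252 253 254 255 256 257 258 259 260 261 262 263 264 265 266 267 268 269
 270 271 272 273 274 275]
```

The tip is near z = 0.095, so the fingers closed late in the lift and hold only the top 19 mm. I'll put it back in the hole and regrip lower down.

```bash
python3 -m pendant '0.1 0 0 0 0 0;0.2 0 0 0 0 0;0.3 0 0 0 0 0;0.3 0 0 0 0 0'; python3 -m pendant '0 0 0 0 0 0;0 0 0 0 0 0;0 0 0 0 0 0;0.1 0 0 0 0 0;0.2 0 0 0 0 0;0.2 0 0 0 0 0' -0.3;python3 -m pendant '0 0 0 0 0 0;0 0 0 0 0 0;0 0 0 0 0 0;0 0 0 0 0 0;0 0 0 0 0 0;0 0 0 0 0 0' -1 40
python3 - <<'E'
from h import *
st()
E
```

```text
time: 4.15
ee_pos: [0.4276, -0.0634, 0.1575]
eef_rot: [0.104, 0.702, -0.106, 0.697]
ft_force: [-0.1, -0.3, 0.3]
width: 0.0151
time: 4.75
ee_pos: [0.429, -0.0632, 0.1097]
eef_rot: [0.105, 0.7, -0.106, 0.698]
ft_force: [-0.3, -0.2, -0.5]
width: 0.0301
time: 5.35
ee_pos: [0.4311, -0.0644, 0.1125]
eef_rot: [0.105, 0.699, -0.106, 0.7]
ft_force: [-1.2, -4.9, 6.5]
width: 0.0153
5.35 [ 0.4311 -0.0644  0.1125] F [-1.2 -4.9  6.5] w 0.0153
[[ 0.002  0.295  0.956]
 [-0.001  0.956 -0.295]
 [-1.    -0.001  0.002]]
```

```bash
python3 -m pendant '-0.15 0 0 0 0 0;-0.3 0 0 0 0 0;-0.45 0 0 0 0 0;-0.6 0 0 0 0 0;-0.6 0 0 0 0 0;-0.6 0 0 0 0 0'
python3 - <<'E'
from h import *
st();goal([.6225,.300,.25]);snap('scene','s3')
for v in range(140,166,2): 
    p=[world('s3',u,v) for u in range(258,272)]; p=[q for q in p if abs(q[0]-.437)<.02]
    if p: print(v,len(p),np.round(np.mean(p,0),3))
E
```

```text
time: 5.95
ee_pos: [0.4309, -0.0633, 0.2623]
eef_rot: [0.106, 0.698, -0.105, 0.7]
ft_force: [-0.1, 0.2, -0.7]
width: 0.0152
5.95 [ 0.4309 -0.0633  0.2623] F [-0.1  0.2 -0.7] w 0.0152
[[ 0.002  0.294  0.956]
 [ 0.001  0.956 -0.294]
 [-1.     0.001  0.002]]
shift [0.052 1.614 0.304]
140 5 [ 0.434 -0.063  0.182]
142 5 [ 0.437 -0.063  0.176]
144 4 [ 0.436 -0.062  0.169]
146 2 [ 0.435 -0.062  0.161]
```

```bash
python3 -m pendant '0 0.2 0.2 0 0 0;0 0.4 0.3 0 0 0;0 0.6 0.304 0 0 0;0 0.8 0.304 0 0 0;0 1.0 0.304 0 0 0'; python3 -m pendant '0 0.2 0 0 0 0;0 0.4 0 0 0 0;0 0.55 0 0 0 0;0.1 0.614 0 0 0 0;0.2 0.614 0 0 0 0;0.2 0.614 0 0 0 0;0.2 0.614 0 0 0 0'
python3 - <<'E'
from h import *
st();goal([.6225,.300,.211]);snap('scene','s4');snap('side','d4');snap('wrist','w4')
a=load('s4')['p'];b=load('d4')['p'];w=load('w4')['p']
c=cv2.resize(a[155:235,345:415],None,fx=5,fy=5,interpolation=cv2.INTER_CUBIC)
e=cv2.resize(b[170:250,240:310],None,fx=5,fy=5,interpolation=cv2.INTER_CUBIC)
cv2.imwrite('pics/crop4.png',np.hstack([c,e]))
E
```

```text
time: 6.5
ee_pos: [0.5696, 0.1328, 0.2596]
eef_rot: [0.105, 0.7, -0.106, 0.698]
ft_force: [0.6, -1.0, -0.2]
width: 0.015
time: 7.2
ee_pos: [0.6143, 0.2773, 0.2108]
eef_rot: [0.105, 0.7, -0.106, 0.699]
ft_force: [-0.6, 0.3, -0.1]
width: 0.015
7.2 [0.6143 0.2773 0.2108] F [-0.6  0.3 -0.1] w 0.015
[[-0.002  0.295  0.955]
 [-0.001  0.955 -0.295]
 [-1.    -0.002 -0.001]]
shift [-0.001  0.097  0.004]
```

View pics/crop4.png

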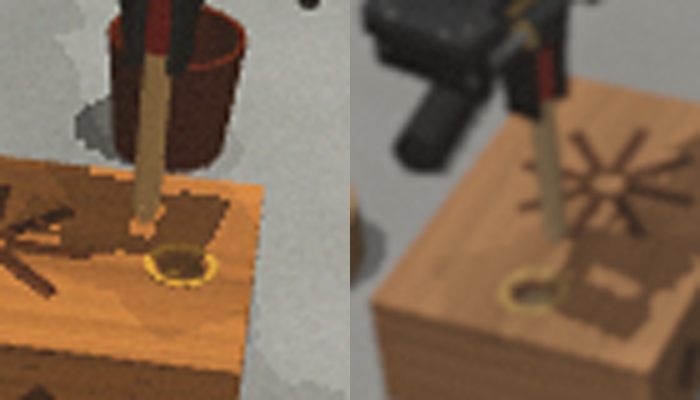

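Scene: hole centre (381.2,208.2), dowel tip (373.6,201.4); side: hole (276.4,228.2), tip (281.4,217.4).

```bash
python3 - <<'E'
from h import *
H=[world('s4',381.2,208.2,z=.085),world('d4',276.4,228.2,z=.085)]
def P(f):
    s=load(f);return s['K']@np.c_[R.from_rotvec(s['rv']).as_matrix(),s['t']]
X=cv2.triangulatePoints(P('s4'),P('d4'),np.array([[373.6],[201.4]]),np.array([[281.4],[217.4]]));tip=(X[:3]/X[3]).ravel()
X=cv2.triangulatePoints(P('s4'),P('d4'),np.array([[381.2],[208.2]]),np.array([[276.4],[228.2]]));h=(X[:3]/X[3]).ravel()
print(H,'tip',tip,'hole',h,'diff',h-tip)
for z in(.105,.11,.115): print(world('s4',373.6,201.4,z=z),world('d4',281.4,217.4,z=z))
s=r.read_state();print(s['ee_pos']);goal([*(s['ee_pos'][:2]+(h-tip)[:2]),.211])
E
```

```text
[array([0.62529529, 0.2996813 , 0.085     ]), array([0.62085133, 0.30258056, 0.085     ])] tip [0.61501105 0.27558811 0.10204236] hole [0.62190374 0.29997658 0.08258265] diff [ 0.00689269  0.02438847 -0.01945971]
[0.62303198 0.27721999 0.105     ] [0.6130059  0.27336636 0.105     ]
[0.63041821 0.27683243 0.11      ] [0.61078599 0.27879956 0.11      ]
[0.63780444 0.27644486 0.115     ] [0.60856609 0.28423275 0.115     ]
[0.61526542 0.27763439 0.21295212]
shift [ 0.008  0.101 -0.002]
```

```bash
python3 -m pendant '0 0.1 0 0 0 0;0 0.1 0 0 0 0;0 0.1 0 0 0 0;0.04 0.1 0 0 0 0;0.08 0.1 0 0 0 0;0.12 0.1 0 0 0 0;0.12 0.1 0 0 0 0'
python3 - <<'E'
from h import *
st();goal([.6222,.3017,.150])
E
```

```text
time: 8.05
ee_pos: [0.621, 0.3013, 0.1789]
eef_rot: [0.105, 0.7, -0.106, 0.698]
ft_force: [-0.4, 0.3, -0.7]
width: 0.0153
8.05 [0.621  0.3013 0.1789] F [-0.4  0.3 -0.7] w 0.0153
[[-0.003  0.295  0.956]
 [-0.002  0.956 -0.295]
 [-1.    -0.002 -0.002]]
shift [0.116 0.003 0.004]
```

No force, so the tip is in the hole.

```bash
python3 -m pendant '0.05 0 0 0 0 0;0.1 0 0 0 0 0;0.125 0 0 0 0 0;0.125 0 0 0 0 0;0.125 0 0 0 0 0'
python3 - <<'E'
from h import *
st();snap('scene','s5');a=load('s5');b=load('s4')
print('chest-front region depth change',[np.round(world('s5',u,v),3) for u,v in[(300,205),(295,205),(290,205),(285,205),(280,210)]])
E
```

```text
time: 8.55
ee_pos: [0.622, 0.302, 0.1499]
eef_rot: [0.105, 0.699, -0.105, 0.699]
ft_force: [0.3, -0.3, 0.9]
width: 0.0156
8.55 [0.622  0.302  0.1499] F [ 0.3 -0.3  0.9] w 0.0156
[[ 0.     0.294  0.956]
 [ 0.     0.956 -0.294]
 [-1.     0.     0.   ]]
chest-front region depth change [array([ 0.506,  0.056, -0.002]), array([ 0.51 ,  0.041, -0.001]), array([ 0.51 ,  0.026, -0.002]), array([0.514, 0.011, 0.   ]), array([ 0.54 , -0.001, -0.001])]
```

```bash
python3 -m pendant '0.02 0 0 0 0 0;0.04 0 0 0 0 0;0.04 0 0 0 0 0;0.04 0 0 0 0 0'
python3 - <<'E'
from h import *
st();snap('scene','s6')
print([np.round(world('s6',u,v),3) for u,v in[(305,200),(300,205),(295,205),(290,205),(285,205),(280,210)]])
E
```

```text
time: 9.0
ee_pos: [0.6224, 0.3021, 0.1414]
eef_rot: [0.106, 0.699, -0.105, 0.7]
ft_force: [-1.9, -1.0, 9.0]
width: 0.0155
9.0 [0.6224 0.3021 0.1414] F [-1.9 -1.   9. ] w 0.0155
[[ 0.001  0.294  0.956]
 [ 0.001  0.956 -0.294]
 [-1.     0.001  0.001]]
[array([0.521, 0.074, 0.028]), array([0.53 , 0.059, 0.014]), array([0.547, 0.047, 0.025]), array([0.606, 0.04 , 0.066]), array([0.614, 0.027, 0.07 ]), array([ 0.542, -0.001, -0.   ])]
```

Drawer released (9 N, panel now at about y≈0.03). Now back to the stand.

```bash
python3 -m pendant '-0.15 0 0 0 0 0;-0.3 0 0 0 0 0;-0.48 0 0 0 0 0;-0.48 -0.2 0 0 0 0;-0.48 -0.4 0 0 0 0;-0.48 -0.6 0 0 0 0;-0.48 -0.8 0 0 0 0;-0.48 -0.8 0 0 0 0'
python3 - <<'E'
from h import *
st();goal([.4307,-.0637,.262])
snap('scene','s7');a=load('s7')['p']
cv2.imwrite('pics/crop5.png',cv2.resize(a[150:270,240:420],None,fx=4.4,fy=4.4,interpolation=cv2.INTER_CUBIC))
E
```

```text
time: 9.85
ee_pos: [0.5622, 0.1025, 0.2609]
eef_rot: [0.108, 0.698, -0.109, 0.699]
ft_force: [1.3, -1.0, -0.3]
width: 0.0155
9.85 [0.5622 0.1025 0.2609] F [ 1.3 -1.  -0.3] w 0.0155
[[ 0.     0.304  0.953]
 [-0.001  0.953 -0.304]
 [-1.    -0.001  0.001]]
shift [-0.004 -0.793 -0.299]
```

View pics/crop5.png

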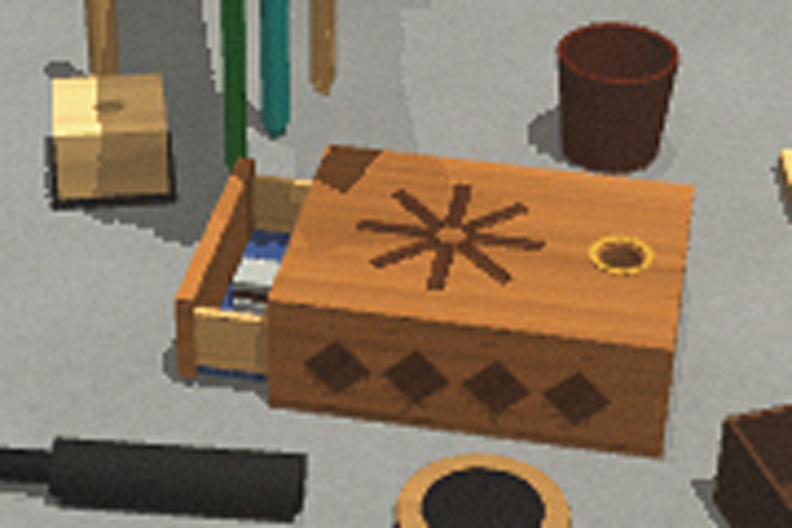

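Drawer out about 60 mm; harmonica visible inside at crop (255,280). Stand hole at scene (265,174.1), panel edge from (295.7,186.4) to (281.4,219.3).

```bash
python3 -m pendant '0 -0.19 -0.07 0 0 0;0 -0.38 -0.14 0 0 0;0 -0.57 -0.21 0 0 0;0 -0.79 -0.3 0 0 0;0 -0.79 -0.3 0 0 0;0 -0.79 -0.3 0 0 0;0 -0.79 -0.3 0 0 0'
python3 - <<'E'
from h import *
print('stand hole',world('s7',265,174.1,z=.06))
a,b=world('s7',295.7,186.4,z=.071),world('s7',281.4,219.3,z=.071);print('panel',a,b,(a+b)/2,np.linalg.norm(a-b))
st();goal([.4307,-.0637,.262])
E
```

```text
time: 10.6
ee_pos: [0.434, -0.0543, 0.2602]
eef_rot: [0.105, 0.699, -0.104, 0.699]
ft_force: [-0.6, 0.6, -0.0]
width: 0.015
stand hole [ 0.43415401 -0.06321562  0.06      ]
panel [0.51412226 0.04540158 0.071     ] [0.6840305  0.02706129 0.071     ] [0.59907638 0.03623144 0.071     ] 0.17089522349955488
10.6 [ 0.434  -0.0543  0.2602] F [-0.6  0.6 -0. ] w 0.015
[[ 0.     0.293  0.956]
 [ 0.     0.956 -0.293]
 [-1.     0.     0.   ]]
shift [-0.007 -0.04  -0.002]
```

```bash
python3 -m pendant '0 -0.04 0 0 0 0;0.1 -0.04 0 0 0 0;0.2 -0.04 0 0 0 0;0.3 -0.04 0 0 0 0;0.3 -0.04 0 0 0 0;0.3 -0.04 0 0 0 0;0.3 -0.04 0 0 0 0'
python3 - <<'E'
from h import *
st();goal([.4307,-.0637,.114])
E
```

```text
time: 11.3
ee_pos: [0.4312, -0.0653, 0.1863]
eef_rot: [0.105, 0.699, -0.105, 0.7]
ft_force: [0.2, -0.6, 0.8]
width: 0.0148
11.3 [ 0.4312 -0.0653  0.1863] F [ 0.2 -0.6  0.8] w 0.0148
[[ 0.001  0.294  0.956]
 [-0.     0.956 -0.294]
 [-1.     0.     0.001]]
shift [ 0.289  0.005 -0.004]
```

```bash
python3 -m pendant '0.05 0.005 -0.004 0 0 0;0.1 0.005 -0.004 0 0 0;0.15 0.005 -0.004 0 0 0;0.15 0.005 -0.004 0 0 0'; python3 -m pendant '0.05 0 0 0 0 0;0.1 0 0 0 0 0;0.14 0 0 0 0 0;0.14 0 0 0 0 0;0.14 0 0 0 0 0'

```

```text
time: 11.7
ee_pos: [0.429, -0.0645, 0.1457]
eef_rot: [0.105, 0.7, -0.106, 0.699]
ft_force: [2.2, -3.0, -1.6]
width: 0.0153
time: 12.2
ee_pos: [0.4297, -0.0645, 0.112]
eef_rot: [0.105, 0.699, -0.106, 0.699]
ft_force: [2.2, -4.8, -2.3]
width: 0.0151
```

Inserted to depth (tip ≈0.010) without axial force. Release and rise, then plan the drawer pinch.

```bash
python3 -m pendant '0 0 0 0 0 0;0 0 0 0 0 0;0 0 0 0 0 0;0 0 0 0 0 0;0 0 0 0 0 0;0 0 0 0 0 0' 0;  python3 -m pendant '-0.15 0 0 0 0 0;-0.3 0 0 0 0 0;-0.45 0 0 0 0 0;-0.55 0 0 0 0 0;-0.55 0 0 0 0 0'
python3 - <<'E'
from h import *
st();snap('scene','s8')
for v in (143,145,147,150,155,160,165,170):
    p=[world('s8',u,v) for u in range(252,276)]; p=[q for q in p if abs(q[0]-.437)<.015 and q[2]>.062]
    print(v,len(p),np.round(np.mean(p,0),3) if p else '')
s=r.read_state();T=R.from_quat(s['eef_rot'])
yd=np.array([.107,.994,0]);yd/=np.linalg.norm(yd)
M=np.c_[[0,0,-1],yd,np.cross([0,0,-1],yd)];print(M,'turn',np.round((T.inv()*R.from_matrix(M)).as_rotvec()/1.5,3))
goal([.597,.036,.13])
E
```

```text
time: 12.8
ee_pos: [0.4297, -0.0638, 0.1125]
eef_rot: [0.105, 0.699, -0.105, 0.699]
ft_force: [-0.3, -1.3, 0.7]
width: 0.0428
time: 13.3
ee_pos: [0.4314, -0.0639, 0.2533]
eef_rot: [0.106, 0.697, -0.105, 0.701]
ft_force: [0.8, 0.1, -0.7]
width: 0.0438
13.3 [ 0.4314 -0.0639  0.2533] F [ 0.8  0.1 -0.7] w 0.0438
[[ 0.005  0.294  0.956]
 [ 0.001  0.956 -0.294]
 [-1.     0.003  0.005]]
143 5 [ 0.432 -0.064  0.17 ]
145 5 [ 0.435 -0.064  0.165]
147 5 [ 0.435 -0.064  0.158]
150 5 [ 0.435 -0.065  0.147]
155 6 [ 0.434 -0.064  0.129]
160 5 [ 0.433 -0.064  0.111]
165 5 [ 0.434 -0.065  0.093]
170 5 [ 0.433 -0.066  0.074]
[[ 0.          0.10702756  0.99425605]
 [ 0.          0.99425605 -0.10702756]
 [-1.          0.          0.        ]] turn [-0.128  0.002 -0.001]
shift [0.487 0.577 0.518]
```

Dowel stands upright, top at z = 0.170 as it must. Now go over the panel.

```bash
python3 -m pendant '0 0.12 0.12 0 0 0;0 0.24 0.24 -0.06 0 0;0.1 0.36 0.36 -0.128 0 0;0.25 0.48 0.46 -0.128 0 0;0.4 0.577 0.518 -0.128 0 0;0.48 0.577 0.518 -0.128 0 0;0.48 0.577 0.518 -0.128 0 0;0.48 0.577 0.518 -0.128 0 0'
python3 - <<'E'
from h import *
st();goal([.5955,.0370,.053]);snap('wrist','w5')
a=load('w5')['p'];print(R.from_rotvec(load('w5')['rv']).as_matrix())
E
```

```text
time: 14.15
ee_pos: [0.5955, 0.0349, 0.1299]
eef_rot: [0.038, 0.706, -0.038, 0.706]
ft_force: [-0.7, 0.2, 0.7]
width: 0.0435
14.15 [0.5955 0.0349 0.1299] F [-0.7  0.2  0.7] w 0.0435
[[-0.001  0.108  0.994]
 [-0.001  0.994 -0.108]
 [-1.    -0.001 -0.001]]
shift [ 0.308  0.009 -0.   ]
[[ 1.07926935e-01  9.94158469e-01 -8.46309979e-04]
 [ 9.51581103e-01 -1.03058151e-01  2.89607359e-01]
 [ 2.87828390e-01 -3.20617672e-02 -9.57145162e-01]]
```

View pics/w5.png

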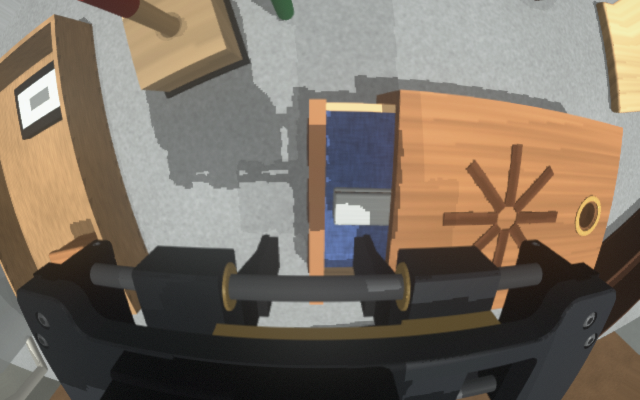

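Panel (u 310–326) is centred between the fingers (278–355) and square to them. Descend, pinch, pull.

```bash
python3 -m pendant '0.1 0 0 0 0 0;0.2 0 0 0 0 0;0.305 0 0 0 0 0;0.305 0 0 0 0 0;0.305 0 0 0 0 0' ;  python3 -m pendant '0 0 0 0 0 0;0 0 0 0 0 0;0 0 0 0 0 0;0 0 0 0 0 0;0 0 0 0 0 0;0 0 0 0 0 0;0 0 0 0 0 0' -1 30; python3 -m pendant '0 -0.05 0 0 0 0;0 -0.1 0 0 0 0;0 -0.15 0 0 0 0;0 -0.2 0 0 0 0;0 -0.23 0 0 0 0;0 -0.23 0 0 0 0;0 -0.23 0 0 0 0'
```

```text
time: 14.7
ee_pos: [0.5966, 0.0355, 0.0556]
eef_rot: [0.038, 0.706, -0.038, 0.707]
ft_force: [0.9, -0.5, 0.4]
width: 0.0437
time: 15.4
ee_pos: [0.5961, 0.0358, 0.054]
eef_rot: [0.038, 0.706, -0.038, 0.706]
ft_force: [-1.1, 0.3, 3.6]
width: 0.0117
time: 16.1
ee_pos: [0.5894, -0.0235, 0.0539]
eef_rot: [0.038, 0.706, -0.039, 0.706]
ft_force: [-3.4, -1.2, 6.7]
width: 0.0119
```

```bash
python3 -m pendant '0 0 0 0 0 0;0 0 0 0 0 0;0 0 0 0 0 0;0 0 0 0 0 0' 0;  python3 -m pendant '-0.15 0 0 0 0 0;-0.3 0 0 0 0 0;-0.5 -0.1 0 0 0 0;-0.6 -0.2 -0.15 0 0 0;-0.7 -0.2 -0.15 0 0 0;-0.7 -0.2 -0.15 0 0 0;-0.7 -0.2 -0.15 0 0 0'
python3 - <<'E'
from h import *
st();snap('wrist','w6');snap('scene','s9')
a=load('w6')['p'];cv2.imwrite('pics/w6b.png',np.hstack([cv2.resize(a[50:290,240:480],None,fx=1.65,fy=1.65),cv2.resize(load('s9')['p'][150:250,240:340],(396,396))]))
E
```

```text
time: 16.5
ee_pos: [0.5898, -0.0214, 0.0536]
eef_rot: [0.038, 0.706, -0.038, 0.706]
ft_force: [-0.1, -1.0, -0.3]
width: 0.0359
time: 17.2
ee_pos: [0.5475, -0.0668, 0.2291]
eef_rot: [0.038, 0.706, -0.037, 0.707]
ft_force: [0.2, -0.5, -0.3]
width: 0.0434
17.2 [ 0.5475 -0.0668  0.2291] F [ 0.2 -0.5 -0.3] w 0.0434
[[ 0.001  0.106  0.994]
 [ 0.001  0.994 -0.106]
 [-1.     0.001  0.001]]
```

View pics/w6b.png

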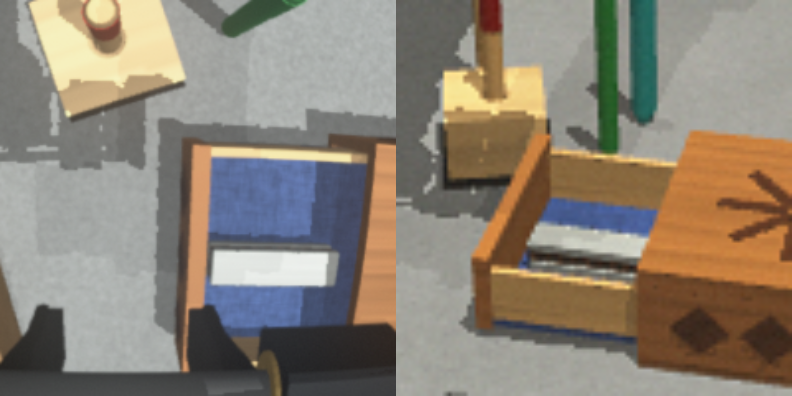

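The harmonica lies with its length along the drawer: bright cover corners in the crop (210,250), (337,250), (334,287), (212,284).

```bash
python3 - <<'E'
from h import *
P=[]
for x,y in [(210,248),(338,250),(334,287),(212,284)]:
    u,v=240+x/1.65,50+y/1.65; p=world('w6',u,v,True,z=.044);P.append(p);print(np.round(p,4),np.round(world('w6',u+(1 if x<300 else -2),v+(1 if y<260 else -2),True),4))
P=np.array(P);print(P.mean(0),np.linalg.norm(P[0]-P[1]),np.linalg.norm(P[3]-P[2]),np.linalg.norm(P[0]-P[3]),np.linalg.norm(P[1]-P[2]))
# panel and side wall refs
for x,y,z in [(197,150,.071),(182,140,.071),(366,157,.060)]: print('ref',world('w6',240+x/1.65,50+y/1.65,True,z=z))
s=load('s9');ys=[]
# scene point cloud of drawer interior: points z .038..0.05
pts=[];
for v in range(195,225):
  for u in range(262,305):
    p=world('s9',u,v)
    if .036<p[2]<.052 and .53<p[0]<.66: pts.append(p)
pts=np.array(pts);print(len(pts),pts.mean(0),pts.min(0),pts.max(0))
pts=[]
for v in range(150,260):
  for u in range(345,470):
    p=world('w6',u,v,True)
    if .036<p[2]<.052 and .53<p[0]<.66 and -.01<p[1]<.09: pts.append(p)
pts=np.array(pts);print(len(pts),pts.mean(0),pts.min(0),pts.max(0));rc=cv2.minAreaRect((pts[:,:2]*1000).astype(np.float32));print(rc)
E
```

```text
[ 0.5785 -0.0087  0.044 ] [ 0.5836 -0.0059  0.0324]
[0.5907 0.0906 0.044 ] [0.592  0.0882 0.0432]
[0.6205 0.0881 0.044 ] [0.617  0.0848 0.0448]
[ 0.6062 -0.0087  0.044 ] [ 0.604  -0.0073  0.0436]
[0.59896694 0.04032067 0.044     ] 0.10003877885832639 0.09786628317737982 0.027772221020193787 0.029943824947632328
ref [ 0.50451626 -0.01644742  0.071     ]
ref [ 0.49732862 -0.02539005  0.071     ]
ref [0.5188907 0.1061431 0.06     ]
268 [0.60082123 0.02276855 0.04287467] [ 0.53543065 -0.0261005   0.03611367] [0.64651911 0.07646705 0.05181094]
1711 [0.5979018  0.03802657 0.04392094] [ 0.57893868 -0.00999359  0.03646864] [0.61927821 0.08980132 0.04655763]
((598.9581298828125, 40.013099670410156), (100.28952026367188, 30.084857940673828), 83.16064453125)
```

Size matches (100 × 28 mm), centre (0.599, 0.040), long axis at 83–84°, so I need a quarter turn of the jaws.

```bash
python3 - <<'E'
from h import *
s=r.read_state();print(np.round(s['joint_positions'],2));T=R.from_quat(s['eef_rot'])
for sg in(1,-1):
    yd=sg*np.array([.992,-.124,0]);yd/=np.linalg.norm(yd)
    M=np.c_[[0,0,-1],yd,np.cross([0,0,-1],yd)];print('turn',sg,np.round((T.inv()*R.from_matrix(M)).as_rotvec()/1.5,3))
goal([.599,.040,.15]);goal([.599,.040,.0225])
E
```

```text
[-0.52  0.18  0.63  1.68 -0.11  1.32  1.6 ]
turn 1 [ 1.059e+00 -1.000e-03  1.000e-03]
turn -1 [-1.035e+00 -1.000e-03 -1.000e-03]
shift [0.311 0.446 0.162]
shift [0.821 0.446 0.163]
```

```bash
python3 -m pendant '0 0 0 -0.1 0 0;0 0 0 -0.2 0 0;0 0.1 0.05 -0.3 0 0;0 0.2 0.1 -0.4 0 0;0 0.3 0.13 -0.5 0 0;0.1 0.4 0.16 -0.6 0 0;0.2 0.446 0.162 -0.7 0 0;0.3 0.446 0.162 -0.8 0 0' 0.15
python3 - <<'E'
from h import *
s=r.read_state();st();print(np.round(s['joint_positions'],2));T=R.from_quat(s['eef_rot'])
yd=-np.array([.992,-.124,0]);yd/=np.linalg.norm(yd)
M=np.c_[[0,0,-1],yd,np.cross([0,0,-1],yd)];print('turn',np.round((T.inv()*R.from_matrix(M)).as_rotvec()/1.5,3))
goal([.599,.040,.15])
E
```

```text
time: 18.1
ee_pos: [0.5989, 0.0434, 0.1506]
eef_rot: [-0.369, 0.604, 0.37, 0.602]
ft_force: [1.9, -1.2, -1.2]
width: 0.0496
18.1 [0.5989 0.0434 0.1506] F [ 1.9 -1.2 -1.2] w 0.0496
[[-0.003 -0.892  0.453]
 [-0.     0.453  0.892]
 [-1.     0.003 -0.001]]
[-0.4   0.33  0.3   1.64 -0.11  1.19  2.6 ]
turn [-0.231 -0.001 -0.002]
shift [ 0.002 -0.007 -0.012]
```

Joint 7 is at its limit this way; turn the other way round (half turn gives the same grasp).

```bash
python3 -m pendant '0 0 0 0.1 0 0;0 0 0 0.2 0 0;0 0 0 0.3 0 0;0 0 0 0.4 0 0;0 0 0 0.5 0 0;0 0 0 0.6 0 0;0 0 0 0.7 0 0;0 0 0 0.8 0 0';python3 -m pendant '0 0 0 0.1 0 0;0 0 0 0.2 0 0;0 0 0 0.3 0 0;0 0 0 0.4 0 0;0 0 0 0.5 0 0;0 0 0 0.6 0 0;0 0 0 0.7 0 0;0 0 0 0.8 0 0'
python3 - <<'E'
from h import *
s=r.read_state();st();print(np.round(s['joint_positions'],2));T=R.from_quat(s['eef_rot'])
yd=np.array([.992,-.124,0]);yd/=np.linalg.norm(yd)
M=np.c_[[0,0,-1],yd,np.cross([0,0,-1],yd)];print('turn',np.round((T.inv()*R.from_matrix(M)).as_rotvec()/1.5,3))
goal([.599,.040,.15])
E
```

```text
time: 18.9
ee_pos: [0.5989, 0.0398, 0.1521]
eef_rot: [0.039, 0.707, -0.04, 0.705]
ft_force: [-0.7, 0.1, -0.7]
width: 0.05
time: 19.7
ee_pos: [0.5989, 0.0398, 0.1523]
eef_rot: [0.431, 0.561, -0.432, 0.56]
ft_force: [0.1, 0.1, -0.5]
width: 0.0503
19.7 [0.5989 0.0398 0.1523] F [ 0.1  0.1 -0.5] w 0.0503
[[-0.002  0.967  0.256]
 [-0.001  0.256 -0.967]
 [-1.    -0.002  0.   ]]
[-0.7   0.38  0.7   1.65 -0.26  1.21  0.32]
turn [0.255 0.001 0.001]
shift [ 0.009  0.001 -0.001]
```

Turn the rest, then look before descending.

```bash
python3 -m pendant '0 0 0 0.1 0 0;0 0 0 0.2 0 0;0 0 0 0.255 0 0;0 0 0 0.255 0 0;0 0 0 0.255 0 0'
python3 - <<'E'
from h import *
st();goal([.599,.040,.0225]);snap('wrist','w7')
pts=[]
for v in range(0,400):
  for u in range(150,500):
    p=world('w7',u,v,True)
    if .038<p[2]<.050 and .55<p[0]<.65 and -.015<p[1]<.1: pts.append(p)
pts=np.array(pts)
if len(pts)>50: print(len(pts),pts.mean(0));print(cv2.minAreaRect((pts[:,:2]*1000).astype(np.float32)))
E
```

```text
time: 20.2
ee_pos: [0.5991, 0.0397, 0.1528]
eef_rot: [-0.527, -0.47, 0.529, -0.47]
ft_force: [0.0, 0.1, 0.4]
width: 0.0503
20.2 [0.5991 0.0397 0.1528] F [0.  0.1 0.4] w 0.0503
[[-0.001  0.993 -0.115]
 [-0.001 -0.115 -0.993]
 [-1.    -0.001  0.001]]
shift [ 0.521  0.    -0.002]
3031 [0.59818586 0.0388067  0.0442194 ]
((595.7921142578125, 30.117656707763672), (114.9757308959961, 50.092491149902344), 67.42396545410156)
```

View pics/w7.png

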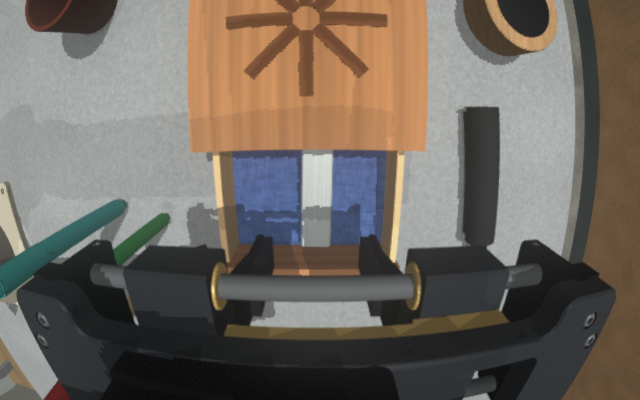

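Harmonica (u 302–333) is centred and parallel to the fingers (272–360). Descend and grip.

```bash
python3 -m pendant '0.12 0 0 0 0 0;0.24 0 0 0 0 0;0.36 0 0 0 0 0;0.46 0 0 0 0 0;0.515 0 0 0 0 0;0.515 0 0 0 0 0;0.515 0 0 0 0 0' ;  python3 -m pendant '0 0 0 0 0 0;0 0 0 0 0 0;0 0 0 0 0 0;0 0 0 0 0 0;0 0 0 0 0 0;0 0 0 0 0 0;0 0 0 0 0 0' -1 30
```

```text
time: 20.95
ee_pos: [0.5999, 0.0393, 0.0259]
eef_rot: [0.529, 0.469, -0.528, 0.47]
ft_force: [-0.2, 0.1, 0.7]
width: 0.0501
time: 21.65
ee_pos: [0.5996, 0.0396, 0.0255]
eef_rot: [0.529, 0.47, -0.528, 0.47]
ft_force: [-1.7, -0.2, 7.5]
width: 0.0279
```

```bash
python3 -m pendant '-0.1 0 0 0 0 0;-0.25 0 0 0 0 0;-0.4 0 0 0 0 0;-0.55 0 0 0 0 0;-0.7 0 0 0 0 0;-0.7 0 0 0 0 0'
python3 -m pendant '0 0.02 0.15 0 0 0;0 0.04 0.3 0 0 0;0 0.04 0.45 0 0 0;0 0.04 0.6 0 0 0;0 0.04 0.7 0 0 0;0 0.04 0.7 0 0 0'
python3 - <<'E'
from h import *
st();snap('scene','s10');snap('wrist','w8')
cl=lambda f,us,vs,fish:np.array([world(f,u,v,fish) for v in vs for u in us])
p=cl('s10',range(120,240),range(155,240),False)
def box(q,n):
    if len(q)>20: rc=cv2.minAreaRect((q[:,:2]*1000).astype(np.float32));print(n,len(q),q.mean(0).round(3),rc)
i=(p[:,0]>.3)&(p[:,0]<.75)&(p[:,1]<-.1)&(p[:,1]>-.5)
p=p[i]
box(p[(p[:,2]>.058)&(p[:,2]<.07)],'z65');box(p[(p[:,2]>.003)&(p[:,2]<.009)],'floor');box(p[(p[:,2]>.018)&(p[:,2]<.027)&(p[:,0]<.52)&(p[:,0]>.41)],'cass')
E
```

```text
time: 22.25
ee_pos: [0.6017, 0.0392, 0.205]
eef_rot: [0.531, 0.468, -0.527, 0.471]
ft_force: [0.5, 0.7, -1.4]
width: 0.0276
time: 22.85
ee_pos: [0.587, -0.1404, 0.1996]
eef_rot: [-0.53, -0.468, 0.531, -0.468]
ft_force: [-0.1, -0.7, -1.1]
width: 0.0276
22.85 [ 0.587  -0.1404  0.1996] F [-0.1 -0.7 -1.1] w 0.0276
[[-0.001  0.992 -0.125]
 [-0.002 -0.125 -0.992]
 [-1.    -0.001  0.002]]
z65 1176 [ 0.597 -0.285  0.064] ((539.961181640625, -300.67047119140625), (334.1553649902344, 242.53448486328125), 5.863447189331055)
floor 1879 [ 0.529 -0.328  0.006] ((506.3691101074219, -314.62939453125), (423.0398864746094, 371.4204406738281), 5.856907844543457)
cass 437 [ 0.449 -0.283  0.023] ((464.5502014160156, -305.0106506347656), (109.03561401367188, 245.2012176513672), 0.28425538539886475)
```

View pics/s10.png

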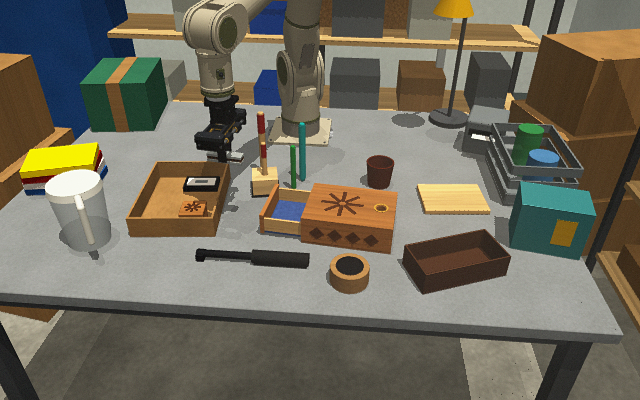

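Carton fits at centre (0.540,−0.301), yaw ≈6° (size 334×242 vs 320×240, plausible); harmonica is held in the gripper at (228,157). Free floor lies at about (0.553,−0.315).

```bash
python3 - <<'E'
from h import *
st();goal([.553,-.315,.10])
E
```

```text
22.95 [ 0.5882 -0.1357  0.1993] F [-0.   0.5 -0.9] w 0.0276
[[-0.001  0.993 -0.119]
 [ 0.    -0.119 -0.993]
 [-1.    -0.001 -0.   ]]
shift [ 0.397 -0.054  0.729]
```

```bash
python3 -m pendant '0 -0.02 0.15 0 0 0;0 -0.04 0.3 0 0 0;0 -0.055 0.45 0 0 0;0 -0.055 0.6 0 0 0;0.1 -0.055 0.73 0 0 0;0.25 -0.055 0.73 0 0 0;0.4 -0.055 0.73 0 0 0;0.4 -0.055 0.73 0 0 0'
python3 - <<'E'
from h import *
st();goal([.553,-.315,.013]);snap('wrist','w9')
E
```

```text
time: 23.75
ee_pos: [0.5515, -0.3117, 0.0946]
eef_rot: [-0.527, -0.473, 0.529, -0.467]
ft_force: [-0.1, 0.6, -1.2]
width: 0.0277
23.75 [ 0.5515 -0.3117  0.0946] F [-0.1  0.6 -1.2] w 0.0277
[[-0.008  0.993 -0.116]
 [ 0.004 -0.116 -0.993]
 [-1.    -0.008 -0.003]]
shift [0.326 0.01  0.013]
```

Picture limit reached; I check the landing area by depth from the last scene frame instead.

```bash
python3 - <<'E'
from h import *
p=np.array([world('s10',u,v) for v in range(155,240) for u in range(120,240)])
def f(x0,x1,y0,y1): 
    q=p[(p[:,0]>x0)&(p[:,0]<x1)&(p[:,1]>y0)&(p[:,1]<y1)];print(len(q),q[:,2].min().round(3),q[:,2].max().round(3))
f(.53,.58,-.37,-.26);f(.51,.595,-.335,-.295);f(.515,.595,-.37,-.255);f(.46,.65,-.355,-.275)
st();goal([.553,-.315,.013])
E
```

```text
190 0.001 0.011
161 0.002 0.011
340 0.001 0.011
633 -0.001 0.027
23.8 [ 0.5528 -0.3129  0.098 ] F [ 0.1 -0.3 -0.2] w 0.0277
[[-0.004  0.993 -0.116]
 [ 0.002 -0.116 -0.993]
 [-1.    -0.005 -0.002]]
shift [0.34  0.003 0.009]
```

Free floor (≤ noise) under the harmonica and fingers; lower.

```bash
python3 -m pendant '0.1 0 0 0 0 0;0.2 0 0 0 0 0;0.28 0 0 0 0 0;0.31 0 0 0 0 0;0.33 0 0 0 0 0;0.34 0 0 0 0 0;0.34 0 0 0 0 0;0.34 0 0 0 0 0'
```

```text
time: 24.6
ee_pos: [0.5539, -0.3153, 0.016]
eef_rot: [0.529, 0.469, -0.528, 0.47]
ft_force: [-0.1, -0.5, -0.2]
width: 0.0277
```

```bash
python3 -m pendant '0.01 0 0 0 0 0;0.016 0 0 0 0 0;0.016 0 0 0 0 0;0.016 0 0 0 0 0'
```

```text
time: 25.0
ee_pos: [0.5541, -0.3156, 0.0135]
eef_rot: [0.529, 0.469, -0.528, 0.47]
ft_force: [-6.0, 3.7, 21.3]
width: 0.0278
```

Floor contact (21 N, below 40); release, rise.

```bash
python3 -m pendant '-0.004 0 0 0 0 0;-0.006 0 0 0 0 0;-0.006 0 0 0 0 0' ; python3 -m pendant '0 0 0 0 0 0;0 0 0 0 0 0;0 0 0 0 0 0;0 0 0 0 0 0;0 0 0 0 0 0;0 0 0 0 0 0' 0.1; python3 -m pendant '-0.1 0 0 0 0 0;-0.3 0 0 0 0 0;-0.5 0 0 0 0 0;-0.7 0 0 0 0 0;-0.8 0 0 0 0 0;-0.8 0 0 0 0 0;-0.8 0 0 0 0 0'
python3 - <<'E'
from h import *
st();snap('scene','s11');snap('wrist','w10')
def cloud(f,us,vs,fish): return np.array([world(f,u,v,fish) for v in vs for u in us])
p=cloud('w10',range(200,440),range(0,260),True)
q=p[(p[:,2]>.024)&(p[:,2]<.038)&(abs(p[:,0]-.553)<.06)&(abs(p[:,1]+.315)<.08)]
print('harm',len(q),q.mean(0),cv2.minAreaRect((q[:,:2]*1000).astype(np.float32)) if len(q)>9 else '')
p=cloud('s11',range(252,276),range(135,175),False)
q=p[(abs(p[:,0]-.437)<.015)&(p[:,2]>.065)]
for a,b in((.07,.1),(.1,.13),(.13,.16),(.16,.18)):
    w=q[(q[:,2]>a)&(q[:,2]<b)];print('dowel',a,len(w),w.mean(0).round(4))
print('top',q[:,2].max())
for n,u,v in[('crock',380,160),('board',453,198),('trinket',193,208),('cass',201,184)]:print(n,np.abs(world('s11',u,v)-world('s0',u,v)).max().round(3))
E
```

```text
time: 25.3
ee_pos: [0.5541, -0.3156, 0.0136]
eef_rot: [0.529, 0.469, -0.528, 0.47]
ft_force: [-0.6, -0.7, 8.4]
width: 0.028
time: 25.9
ee_pos: [0.5533, -0.315, 0.0124]
eef_rot: [-0.529, -0.47, 0.529, -0.469]
ft_force: [0.4, -0.4, 0.4]
width: 0.0477
time: 26.6
ee_pos: [0.5535, -0.315, 0.2124]
eef_rot: [0.529, 0.469, -0.528, 0.47]
ft_force: [-0.5, -0.0, -0.3]
width: 0.0479
26.6 [ 0.5535 -0.315   0.2124] F [-0.5 -0.  -0.3] w 0.0479
[[ 0.001  0.993 -0.118]
 [ 0.    -0.118 -0.993]
 [-1.     0.001 -0.   ]]
harm 2174 [ 0.55536466 -0.31146443  0.03215682] ((564.2705688476562, -294.6571960449219), (147.2187042236328, 58.477638244628906), 62.995357513427734)
dowel 0.07 41 [ 0.4338 -0.065   0.0858]
dowel 0.1 42 [ 0.4347 -0.0637  0.1161]
dowel 0.13 43 [ 0.4352 -0.0647  0.1446]
dowel 0.16 24 [ 0.4325 -0.0643  0.1663]
top 0.17230023320483623
crock 0.003
board 0.001
trinket 0.001
cass 0.001
```

All checks agree: the harmonica's top is at 0.032 (floor 0.005 + 0.026), the dowel is upright with its top at 0.17, and the gripper is clear.

```bash
python3 -c "
from bench import close_job;print(close_job())"
```

```text
the job is handed in; nothing more can be done
None
```

I handed the job in at about 27 s, well under the 67 s limit. The dowel pressed the catch, the drawer sprang out, and the dowel went back in its stand. I pulled the drawer to about 0.12 m and set the harmonica on the carton floor. `close_job` gives no verdict.

**Last checks**
- **Dowel:** upright, its top at z ≈ 0.170, as expected when it is fully seated.
- **Harmonica:** near (0.555, −0.311), about 2 cm from my estimate of the carton's centre. Its top is at z ≈ 0.032, so it lies on the floor.
- **Robot:** the gripper is raised clear and the force readings are near zero.
- **Other things:** spot depth readings on the crock, board, trinket box and cassette differ by at most 3 mm from the start. I did not check the brush by depth.

**What went wrong or disagreed**
- **Dowel grip:** the first grip closed late and held only the top 19 mm. I put the dowel back in its stand and gripped it again lower down.
- **Wrist turn:** the first quarter turn for the harmonica took joint 7 to its 2.6 rad limit. I turned the other way round.
- **Set-down force:** putting the harmonica down showed a brief 21 N before release.
- **Harmonica outline:** the final outline fit came out too large, 147 × 58 mm instead of 100 × 28 mm. The trinket box was probably inside the search window, so I relied on the mean position and height.
- **No final picture:** the 12-picture limit was reached, so the carton landing area and the final state were checked by depth only.

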